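Swap a cracked glass dish and a plastic tub at the recycling corner

TASK

The cracked green glass dish and the empty white plastic tub are standing in each other's rings: swap them, so that the dish ends centred in the green ring, wholly inside it, and the tub stands upright, centred in the white ring. The cracked dish may break: do not lift or tip it or bump it against anything, only slide it along the worktop with a light touch, never pressing on it with more than about 12 N (any grip would be too much). Leave the bottle and the two cans standing where they are.

Things in the scene. Friction and masses are not known exactly. Their poses are not given: they have to be found in the camera images.
- dish: cracked open green glass dish, round, straight-sided: 120 mm outside diameter at the rim (116 at the foot), 55 mm high, walls 5 mm thick, floor 6 mm thick, empty, about 0.35 kg; origin at the centre of its underside, z up. It starts in the white ring.
- tub: empty white plastic tub, round, open at the top: 68 mm outside diameter at the rim, 64 mm at the foot, 80 mm high, walls 3 mm, about 40 g; origin at the centre of its underside, z up. It starts in the green ring.
- ring_green: green ring marked flat on the worktop (glass goes here): 152 mm inside and 170 mm outside diameter, dark inside, nothing to bump into; origin at its centre on the worktop. It may be the left or the right one.
- ring_white: white ring marked flat on the worktop (plastic goes here): same sizes as the green ring; origin at its centre on the worktop.
- bottle: green glass bottle, 72 mm diameter, 240 mm high, standing; origin at the centre of its underside. Leave it alone.
- can_a: aluminium drinks can with a red band, 66 mm diameter, 115 mm high, empty (30 g), standing; origin at the centre of its underside. Leave it alone.
- can_b: aluminium drinks can with a blue band, same sizes as the other; origin at the centre of its underside. Leave it alone.
- bin: round stainless steel bin with closed flip lid, 174 mm diameter, 248 mm high, fixed on the worktop to the robot's right; origin at the centre of its underside.

How it is judged:
On the way, in this order (a step that is already met when the one before it is completed fails the run):
1. the tub is taken clear of the green ring (its centre more than 100 mm from the ring's) (horizontal distance between tub and ring_green above 0.1 m), for 0.1 s.
2. the dish stands in the green ring, within 18 mm of its centre (horizontal distance between dish and ring_green below 0.018 m), for 0.2 s.
At the end, for the whole second after the job is handed in: The dish stands flat in the green ring, within 18 mm of its centre; the tub stands upright on the worktop in the white ring, within 30 mm of its centre; both at rest; the bottle and both cans stand upright within 20 mm of where they were (horizontal distance between dish and ring_green below 0.018 m and height (world z) of each of dish, tub below 0.005 m and angle between dish's own z axis and vertical below 0.08 rad and linear speed of each of dish, tub below 0.02 m/s and horizontal distance between tub and ring_white below 0.03 m and angle between each of tub, bottle, can_a, can_b's own z axis and vertical below 0.1 rad and distance of each of bottle, can_a, can_b from where it was at the start of the episode below 0.02 m); the robot touches nothing.
It fails at once if the robot presses on the dish with more than 12 N (contact force between any of the fingers, the arm and dish above 12 N).
It fails at once if the dish is lifted (more than 6 mm) or tipped (more than 0.15 rad) (height (world z) of dish above 0.006 m or angle between dish's own z axis and vertical above 0.15 rad).
It fails at once if the dish is bumped against the tub, the bottle, a can or the bin (more than 1 N) (contact force between dish and tub above 1 N or contact force between dish and bin above 1 N or contact force between dish and bottle above 1 N or contact force between dish and can_a above 1 N or contact force between dish and can_b above 1 N).
It fails at once if the bottle or a can is moved by more than 20 mm or tipped by more than 0.3 rad (distance of any of bottle, can_a, can_b from where it was at the start of the episode above 0.02 m or angle between any of bottle, can_a, can_b's own z axis and vertical above 0.3 rad).
It also fails if it takes over 72 s, if anything falls off the work surface, if the arm or the gripper's body presses on something with over 40 N, if the wrist force passes 120 N, or if a joint passes its speed limit or range.

ROBOT

A 6-joint arm with a two-finger parallel gripper is mounted at the origin on the work surface. World frame = base frame: x ahead of the robot, y to its left, z up, the work surface at z = 0. Lengths are in m, angles in rad, forces in N, time in s.
With the tool pointing down it reaches from about 0.425 to 0.925 m from the base axis. Payload 12.5 kg.
Tool frame: the origin (TCP) lies midway between the tips of the shut fingers; the grasp point (between the pads) lies 19 mm behind it; z points along the fingers, y is the line along which they close (so a half turn about z gives the same grasp; the last joint's range is limited). The gripper opens to 85 mm and grips with 20 to 120 N. Pads are 22 mm wide; open, the fingers measure 114 mm over their backs; the gripper's body (76 mm by 85 mm) begins 54 mm behind the grasp point. The pads swing forward as they close: fully open they stand 13 mm farther back than shut.
Start: joints at [1.023, 0.491, 1.559, -0, 1.092, -0.106], TCP at [0.267, 0.565, 0.231] pointing down, gripper open.
Joint ranges: [-3.1, 3.1], [-0.84, 2.19], [0.05, 2.79], [-1.13, 4.28], [0.06, 2.93], [-2.69, 2.69]. Speed limits (rad/s): [2.22, 2.22, 2.79, 3.14, 3.14, 3.14].

INTERFACE

Orientations are given as a rotation vector (axis times angle).
In Python, from plant import readout, read_camera, order gives the robot as it stands.
- The arm moves only by the tool arm_command, never from a script. Its argument "steps" is a list that holds one entry, the list of rows, each a list of 5 numbers: the shift along the tool's x, y, z in m, then the turn about the tool's z in rad, then the gripper's target within -1 to 1 (fully open at 1, half-way at 0, shut at -1). In form: [[[tx, ty, tz, roll, claw], ...]]. A call has 1 to 5 rows; each row shifts and turns the commanded pose from where the row before left it, along the tool's axes as they then stand; what a row does not reach is not made up. A row lasts 1/10 s, in which the tool goes at most 50 mm and 8.59 degrees, less where a joint would pass 70% of its speed; a pose out of reach is approached as far as the arm can. A call is refused whole if a number of a shift passes 0.05 or a number of a turn 0.15, either way. A call with a gripper value outside its range is refused whole. The fingers move at their own pace and stop on an object; the grip force is fixed at half the most. Time passes only in rows, so rows that do not move let the fingers close. It gives the time, the measured TCP pose, the force, the opening and the grip force at its end, in the units of the state.
- readout.get_obs(): the state, without advancing time (a new reading comes with each control period).
- read_camera(name): name is "scene" or "top" or "wrist"; returns a dict with "pixels" (420x560x3 uint8, red, green, blue), "vfov" (degrees; the focal length in pixels is half the picture's height over the tangent of half this angle, whatever the lens; pixels are square), "cx", "cy" (the principal point, pixels), "dist_coeffs" ([k1, k2, p1, p2, k3] as OpenCV has them; the pictures are not rectified), "R" (3x3) and "t" (3): a world point X has camera coordinates R X + t; the wrist camera has in their place "mount" (4x4, takes a point from camera to tool coordinates, whose origin is the TCP and whose axes are the flange's). Camera axes: x right, y down, z forward; pixel columns grow to the right and rows downward; lengths in m; the calibration is good to about 2 mm. A picture is of the moment at which its call begins: read the wrist's pose just before it. There is no depth.
- order.job_done(): hands the job in; it is judged then, once.
The state is a dict: "t": time; "q": joint angles; "dq": joint speeds; "effort": joint torques, N m; "position": TCP position; "ee_rot": TCP orientation; "contact_force": force on the tool from outside, world axes, zero at the start; "moment": the same for the moment, N m; "opening": finger opening in m; "grip_force": force on a finger pad.
Only numpy, scipy, OpenCV 4.12 (cv2) and the standard library are available. Lean on these libraries where they do the work, as an engineer would, in place of code of your own. Each camera call takes 0.05 s, during which the arm holds its last target. There are 200 camera calls.

## Working session

There is one attempt and no reset: what is moved stays moved. The work goes in short steps, Python scripts to look and compute and a tool call to move; the robot and the scene stay as the last step left them, time stands still between calls to the robot, and variables do not carry over. Pictures are saved under pics/ and viewed, at most 10 in all, crops included, and the job is handed in when it is done.

Besides the shell and the picture viewer there is one more tool, called after "Emit:" as name(argument=value, ...), one argument or row to a line, values as JSON. arm_command: Moves the arm, as the interface text tells. Its arguments: {"type":"object","properties":{"steps":{"type":"array","items":{"type":"array","items":{"type":"array","items":{"type":"number"}}}}},"required":["steps"]}

```bash
mkdir -p pics; ls
python3 - <<'E'
from plant import readout, read_camera, order
import cv2,numpy as np
o=readout.get_obs()
print({k:np.round(v,3) for k,v in o.items()})
for n in ("top","scene"):
    c=read_camera(n); cv2.imwrite(f"pics/{n}0.png",c["pixels"][:,:,::-1])
    print(n,{k:np.round(v,3).tolist() for k,v in c.items() if k!="pixels"})
E
```

```text
pics
{'t': np.float64(0.0), 'q': array([ 1.023,  0.492,  1.559, -0.   ,  1.092, -0.106]), 'dq': array([ 0.001,  0.002, -0.002, -0.001, -0.   , -0.001]), 'effort': array([ 0.0000e+00, -6.1846e+01, -2.6159e+01, -0.0000e+00,  4.0000e-03,
       -0.0000e+00]), 'position': array([0.267, 0.565, 0.231]), 'ee_rot': array([-6.880e-01, -3.065e+00,  2.000e-03]), 'contact_force': array([-0.286, -0.042, -0.06 ]), 'moment': array([-0.044,  0.011,  0.016]), 'grip_force': np.float64(0.0), 'opening': np.float64(0.085)}
top {'vfov': 45.65, 'cx': 274.896, 'cy': 207.024, 'dist_coeffs': [-0.147, 0.0, 0.0, 0.0, 0.0], 'R': [[-0.002, -1.0, 0.007], [-0.987, 0.001, -0.158], [0.158, -0.007, -0.987]], 't': [-0.102, 0.612, 1.072]}
scene {'vfov': 45.631, 'cx': 286.077, 'cy': 200.359, 'dist_coeffs': [-0.093, 0.0, 0.0, 0.0, 0.0], 'R': [[0.925, -0.38, -0.001], [-0.321, -0.78, -0.536], [0.203, 0.496, -0.844]], 't': [-0.596, 0.143, 1.253]}
```

View pics/top0.png

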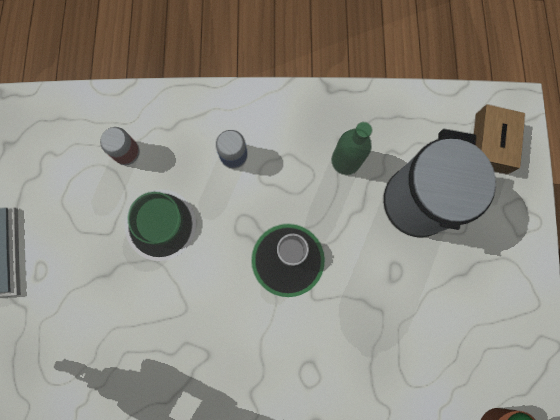

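View pics/scene0.png

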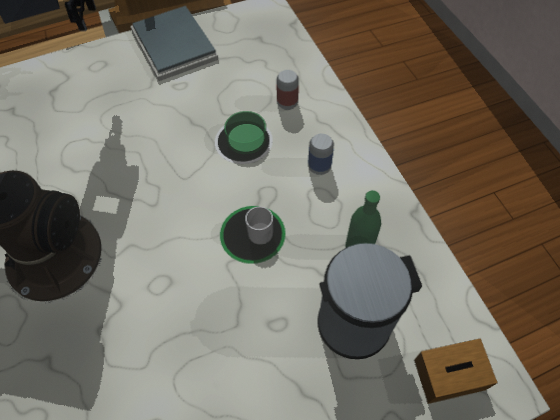

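The top view shows the dish in the dark disc of the white ring at about (160,225) and the tub in the green ring at (288,260). The cans are at (120,145) and (232,150), the bottle at (350,155), and the bin on the right at (440,190). The scene view agrees with this.

```bash
cat > h.py <<'E'
import cv2,numpy as np
from plant import readout, read_camera, order
from scipy.spatial.transform import Rotation as Ro
def cam(name):
    o=readout.get_obs(); c=read_camera(name)
    f=c["pixels"].shape[0]/2/np.tan(np.radians(c["vfov"])/2)
    c["K"]=np.array([[f,0,c["cx"]],[0,f,c["cy"]],[0,0,1.]]); c["d"]=np.array(c["dist_coeffs"],float)
    if name=="wrist":
        M=np.array(c["mount"]); W=np.eye(4); W[:3,:3]=Ro.from_rotvec(o["ee_rot"]).as_matrix(); W[:3,3]=o["position"]
        A=np.linalg.inv(W@M); c["R"],c["t"]=A[:3,:3],A[:3,3]
    c["R"],c["t"]=np.array(c["R"]),np.array(c["t"])
    return c
def toplane(c,px,z):
    p=cv2.undistortPoints(np.float64(px).reshape(-1,1,2),c["K"],c["d"]).reshape(-1,2)
    d=np.c_[p,np.ones(len(p))]@c["R"]; C=-c["R"].T@c["t"]
    return (C+d*((z-C[2])/d[:,2:]))[:,:2]
def proj(c,X):
    return cv2.projectPoints(np.float64(X).reshape(-1,1,3),cv2.Rodrigues(c["R"])[0],c["t"],c["K"],c["d"])[0].reshape(-1,2)
def circ(P):
    """Least-squares circle of plane points with outlier trimming: centre, radius, residual"""
    P=np.asarray(P)
    for _ in range(4):
        s=np.linalg.lstsq(np.c_[2*P,np.ones(len(P))],(P**2).sum(1),rcond=None)[0]
        r=np.sqrt(s[2]+s[:2]@s[:2]); e=np.abs(np.hypot(*(P-s[:2]).T)-r)
        P=P[e<=max(2*np.median(e),.001)]
    return s[:2],r,np.median(e)
E
python3 - <<'E'
from h import *
c=cam("top"); im=c["pixels"]; hsv=cv2.cvtColor(im,cv2.COLOR_RGB2HSV)
for p in [(160,218),(155,197),(188,225),(160,250),(288,226),(270,260),(292,252),(292,236),(292,240),(305,255),(232,135),(115,135),(345,155)]:
    print(p,im[p[1],p[0]],hsv[p[1],p[0]])
g=cv2.inRange(hsv,(40,80,25),(90,255,255))
n,l,s,ce=cv2.connectedComponentsWithStats(g)
for i in range(1,n):
    if s[i,4]>40: print(i,s[i],ce[i])
# rough ground points
for nm,p,z in [("dish rim",(156,218),.055),("can_a top",(115,137),.115),("can_b top",(231,139),.115),("tub rim",(293,247),.08),("green",(288,260),0),("white",(160,226),0),("bottle foot",(349,158),.03),("bin top",(453,180),.248)]:
    print(nm,toplane(c,[p],z).round(3))
E
```

```text
(160, 218) [61 93 69] [68 88 93]
(155, 197) [41 52 44] [68 54 52]
(188, 225) [42 46 44] [75 22 46]
(160, 250) [50 52 51] [75 10 52]
(288, 226) [ 62 110  73] [ 67 111 110]
(270, 260) [47 50 47] [60 15 50]
(292, 252) [112 112 113] [120   2 113]
(292, 236) [80 79 78] [15  6 80]
(292, 240) [117 116 117] [150   2 117]
(305, 255) [143 145 146] [100   5 146]
(232, 135) [142 147 147] [ 90   9 147]
(115, 135) [144 148 148] [ 90   7 148]
(345, 155) [52 66 55] [66 54 66]
1 [355 123  16  14 164] [363.31097561 129.5304878 ]
27 [ 136  197   45   47 1526] [158.1225426  220.12516383]
28 [252 224  72  73 704] [286.77272727 261.01988636]
31 [508 413  24   7 119] [519.47058824 416.6302521 ]
dish rim [[0.586 0.164]]
can_a top [[0.758 0.249]]
can_b top [[ 0.751 -0.008]]
tub rim [[ 0.52  -0.142]]
green [[ 0.496 -0.134]]
white [[0.575 0.166]]
bottle foot [[ 0.731 -0.277]]
bin top [[ 0.632 -0.441]]
```

Run:
```python
from h import *
c=cam("top"); im=c["pixels"]; hsv=cv2.cvtColor(im,cv2.COLOR_RGB2HSV); f=lambda v:np.round(v,4)
g=cv2.inRange(hsv,(40,80,25),(90,255,255)); n,l,s,ce=cv2.connectedComponentsWithStats(g)
i=l[226,288]; 
m=(l==i).astype(np.uint8)
cn=cv2.findContours(m,cv2.RETR_CCOMP,cv2.CHAIN_APPROX_NONE)[0]
cn.sort(key=len)
print("green out",[f(v) for v in circ(toplane(c,cn[-1].reshape(-1,2),0))])
print("green in",[f(v) for v in circ(toplane(c,cn[-2].reshape(-1,2),0))])
# white ring disc + dish blob
def blob(seed,thr):
    b=cv2.inRange(hsv,(0,0,0),(180,255,thr)); b=cv2.morphologyEx(b,cv2.MORPH_OPEN,np.ones((3,3))); _,l,s,_=cv2.connectedComponentsWithStats(b)
    k=l[seed[1],seed[0]]; print(s[k]); return max(cv2.findContours((l==k).astype(np.uint8),cv2.RETR_EXTERNAL,cv2.CHAIN_APPROX_NONE)[0],key=len).reshape(-1,2)
P=blob((160,250),100)
low=P[(P[:,1]>222)]; up=P[P[:,1]<208]
print("white disc",[f(v) for v in circ(toplane(c,low,0))]); print("dish rim",[f(v) for v in circ(toplane(c,up,.055))])
# tub rim: bright ring in dark disc
crop=hsv[:,:,2]; t=np.zeros_like(crop); t[226:275,270:315]=crop[226:275,270:315]
t=cv2.inRange(t,75,255); cv2.circle(t,(0,0),1,0)
_,l,s,ce=cv2.connectedComponentsWithStats(t); k=l[252,292]; print(s[k])
T=max(cv2.findContours((l==k).astype(np.uint8),cv2.RETR_EXTERNAL,cv2.CHAIN_APPROX_NONE)[0],key=len).reshape(-1,2)
print("tub",[f(v) for v in circ(toplane(c,T[T[:,1]<250],.08))])
cv2.imwrite("pics/c0.png",cv2.resize(im[110:310,80:340,::-1],None,fx=3,fy=3,interpolation=cv2.INTER_CUBIC))
```

```text
Traceback (most recent call last):
AttributeError: 'tuple' object has no attribute 'sort'
```

Run:
```python
from h import *
c=cam("top"); im=c["pixels"]; hsv=cv2.cvtColor(im,cv2.COLOR_RGB2HSV); f=lambda v:np.round(v,4)
g=cv2.inRange(hsv,(40,80,25),(90,255,255)); n,l,s,ce=cv2.connectedComponentsWithStats(g)
i=l[226,288]; 
m=(l==i).astype(np.uint8)
cn=sorted(cv2.findContours(m,cv2.RETR_CCOMP,cv2.CHAIN_APPROX_NONE)[0],key=len)
print("green out",[f(v) for v in circ(toplane(c,cn[-1].reshape(-1,2),0))])
print("green in",[f(v) for v in circ(toplane(c,cn[-2].reshape(-1,2),0))])
def blob(seed,thr):
    b=cv2.inRange(hsv,(0,0,0),(180,255,thr)); b=cv2.morphologyEx(b,cv2.MORPH_OPEN,np.ones((3,3))); _,l,s,_=cv2.connectedComponentsWithStats(b)
    k=l[seed[1],seed[0]]; print(s[k]); return max(cv2.findContours((l==k).astype(np.uint8),cv2.RETR_EXTERNAL,cv2.CHAIN_APPROX_NONE)[0],key=len).reshape(-1,2)
P=blob((160,250),100)
low=P[(P[:,1]>222)]; up=P[P[:,1]<208]
print("white disc",[f(v) for v in circ(toplane(c,low,0))]); print("dish rim",[f(v) for v in circ(toplane(c,up,.055))])
t=np.zeros(im.shape[:2],np.uint8); t[226:275,270:315]=cv2.inRange(hsv[226:275,270:315],(0,0,75),(180,60,255))
_,l,s,ce=cv2.connectedComponentsWithStats(t); k=l[252,292]; print(s[k])
T=max(cv2.findContours((l==k).astype(np.uint8),cv2.RETR_EXTERNAL,cv2.CHAIN_APPROX_NONE)[0],key=len).reshape(-1,2)
print("tub",[f(v) for v in circ(toplane(c,T[T[:,1]<250],.08))])
cv2.imwrite("pics/c0.png",cv2.resize(im[110:310,80:340,::-1],None,fx=3,fy=3,interpolation=cv2.INTER_CUBIC))
```

```text
green out [array([ 0.4958, -0.1327]), np.float64(0.0825), np.float64(0.0004)]
green in [array([ 0.4962, -0.1333]), np.float64(0.0769), np.float64(0.0004)]
[ 129  193   63   64 3217]
white disc [array([0.5779, 0.1664]), np.float64(0.0738), np.float64(0.0004)]
dish rim [array([0.5626, 0.1597]), np.float64(0.0814), np.float64(0.0005)]
[277 233  32  33 821]
tub [array([ 0.5161, -0.1403]), np.float64(0.0336), np.float64(0.0004)]
```

View pics/c0.png

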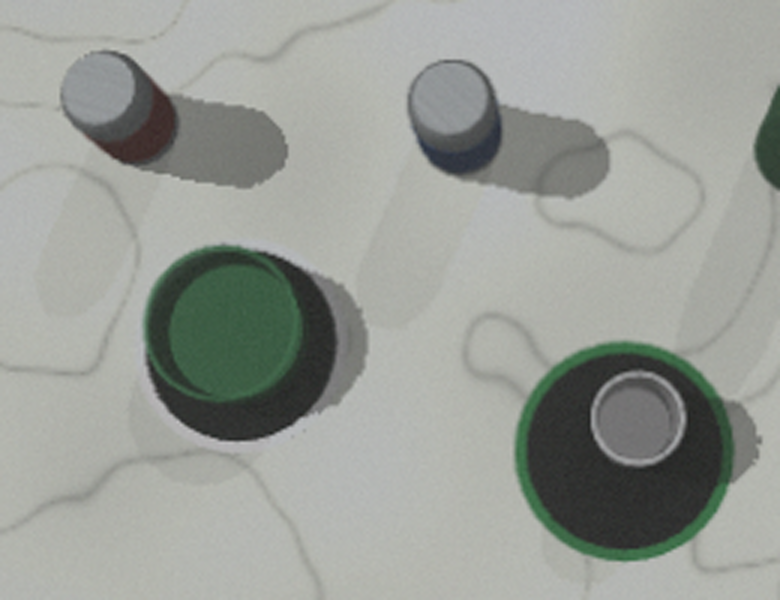

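The enlarged crop shows the dish rim centred at about full-image (155,218), the white ring's dark disc at (160,226) and the tub rim at (292.5,249). I'll turn the tool so its y axis lies along the tow line, then go above the tub.

Emit:
arm_command(
  steps=[
    [[0,0,0,-0.147,1],[-0.029,-0.039,0.003,0,1],[-0.029,-0.039,0.003,0,1],[-0.029,-0.039,0.003,0,1],[-0.029,-0.039,0.003,0,1]],
  ],
)

```text
t: 0.75
position: [0.333, 0.3803, 0.2192]
ee_rot: [0.46, 3.108, 0.0]
contact_force: [2.4, 0.5, 0.3]
opening: 0.0853
grip_force: 0.0
```

Emit:
arm_command(
  steps=[
    [[-0.029,-0.039,0.003,0,1],[-0.029,-0.039,0.003,0,1],[-0.029,-0.039,0.003,0,1],[-0.029,-0.039,0.003,0,1],[-0.029,-0.039,0.003,0,1]],
  ],
)

```text
t: 1.25
position: [0.4153, 0.1515, 0.2044]
ee_rot: [0.461, 3.107, 0.0]
contact_force: [1.3, 1.1, -0.4]
opening: 0.0853
grip_force: 0.0
```

Emit:
arm_command(
  steps=[
    [[-0.029,-0.039,0.003,0,1],[-0.029,-0.039,0.003,0,1],[-0.029,-0.039,0.003,0,1],[-0.029,-0.039,0.003,0,1],[0,0,0,0,1]],
  ],
)

```text
t: 1.75
position: [0.4823, -0.0341, 0.1919]
ee_rot: [0.469, 3.105, -0.001]
contact_force: [0.7, 0.3, -0.2]
opening: 0.0855
grip_force: 0.0
```

```bash
cat >> h.py <<'E'
def tool(target):
    """Shift from the present TCP to target, in tool axes"""
    o=readout.get_obs(); R=Ro.from_rotvec(o["ee_rot"]).as_matrix()
    print("t",round(float(o["t"]),2),"pos",o["position"].round(4),"y-axis deg",np.degrees(np.arctan2(R[1,1],R[0,1])).round(2),"F",o["contact_force"].round(2),"open",round(float(o["opening"]),4))
    print("tool shift",(R.T@(np.array(target)-o["position"])).round(4))
E
python3 - <<'E'
from h import *
tool([.516,-.140,.16])
c=cam("wrist"); cv2.imwrite("pics/w1.png",c["pixels"][:,:,::-1])
print("expected tub px",proj(c,[[.516,-.14,.08],[.516,-.14,0],[.496,-.133,0]]).round(0))
E
```

```text
t 1.75 pos [ 0.4823 -0.0341  0.1919] y-axis deg 72.83 F [ 0.67  0.29 -0.23] open 0.0855
tool shift [-0.0635 -0.0912  0.032 ]
expected tub px [[176. 271.]
 [197. 239.]
 [196. 222.]]
```

View pics/w1.png

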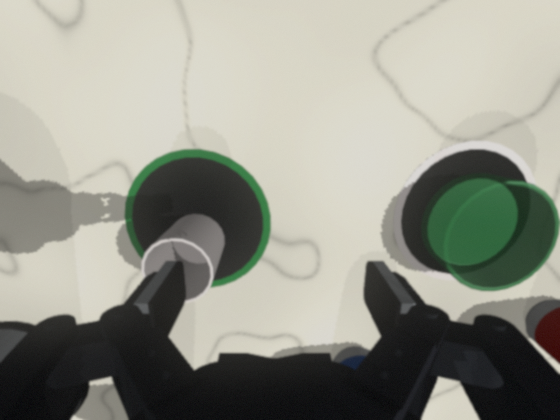

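The wrist view shows the tub rim at about (178,268), where I predicted (176,271), so the measurement holds. I'll move over the tub next.

Emit:
arm_command(
  steps=[
    [[-0.016,-0.023,0.01,0,1],[-0.016,-0.023,0.01,0,1],[-0.016,-0.023,0.01,0,1],[-0.0155,-0.022,0.01,0,1],[0,0,0,0,1]],
  ],
)

```text
t: 2.3
position: [0.5153, -0.1361, 0.1512]
ee_rot: [-0.463, -3.106, -0.0]
contact_force: [0.5, 0.2, 0.2]
opening: 0.0858
grip_force: 0.0
```

Run:
```python
from h import *
tool([.516,-.140,.03])
```

```text
t 2.3 pos [ 0.5153 -0.1361  0.1512] y-axis deg 73.05 F [0.53 0.21 0.2 ] open 0.0858
tool shift [-0.002  -0.0035  0.1212]
```

Emit:
arm_command(
  steps=[
    [[-0.001,-0.001,0.03,0,1],[0,0,0.03,0,1],[0,0,0.03,0,1],[0,0,0.025,0,1],[0,0,0,0,1]],
  ],
)

```text
t: 2.8
position: [0.5142, -0.1344, 0.0352]
ee_rot: [-0.459, -3.103, -0.002]
contact_force: [0.7, 0.3, 0.9]
opening: 0.0852
grip_force: 0.0
```

Emit:
arm_command(
  steps=[
    [[0,0,0,0,1],[0,0,0,0,-1],[0,0,0,0,-1],[0,0,0,0,-1],[0,0,0,0,-1]],
  ],
)

```text
t: 3.3
position: [0.5164, -0.1364, 0.0393]
ee_rot: [0.461, 3.105, -0.001]
contact_force: [-1.9, 1.7, 8.8]
opening: 0.0667
grip_force: 64.4
```

Emit:
arm_command(
  steps=[
    [[0,0,-0.01,0,-1],[0,0,-0.03,0,-1],[0,0,-0.03,0,-1],[0,0,-0.03,0,-1],[0,0,-0.02,0,-1]],
  ],
)

```text
t: 3.8
position: [0.516, -0.1365, 0.1607]
ee_rot: [0.461, 3.104, -0.001]
contact_force: [0.0, -0.2, -0.3]
opening: 0.0671
grip_force: 67.2
```

Emit:
arm_command(
  steps=[
    [[0.018,0.037,0,0,-1],[0.018,0.037,0,0,-1],[0.018,0.037,0,0,-1],[0.018,0.037,0,0,-1],[0.018,0.037,0,0,-1]],
  ],
)

```text
t: 4.3
position: [0.4828, 0.0683, 0.1587]
ee_rot: [0.462, 3.106, 0.001]
contact_force: [0.2, -0.5, -0.9]
opening: 0.0673
grip_force: 67.1
```

Emit:
arm_command(
  steps=[
    [[0.018,0.037,0,0,-1],[0.018,0.037,0,0,-1],[0.018,0.037,0,0,-1],[0.018,0.037,0,0,-1],[0.018,0.037,0,0,-1]],
  ],
)

```text
t: 4.8
position: [0.4504, 0.2716, 0.1588]
ee_rot: [0.461, 3.106, 0.001]
contact_force: [0.8, -0.2, -0.3]
opening: 0.067
grip_force: 67.1
```

Emit:
arm_command(
  steps=[
    [[0,0,0,0,-1],[0,0,0.03,0,-1],[0,0,0.03,0,-1],[0,0,0.03,0,-1],[0,0,0,0,-1]],
  ],
)

```text
t: 5.3
position: [0.4497, 0.269, 0.0656]
ee_rot: [-0.461, -3.104, 0.004]
contact_force: [0.0, -0.7, 0.9]
opening: 0.0671
grip_force: 67.3
```

Run:
```python
from h import *
tool([.45,.27,.04])
c=cam("top"); cv2.imwrite("pics/top2.png",c["pixels"][:,:,::-1])
```

```text
t 5.3 pos [0.4497 0.269  0.0656] y-axis deg 73.09 F [ 0.04 -0.65  0.93] open 0.0671
tool shift [-0.      0.0011  0.0256]
```

View pics/top2.png

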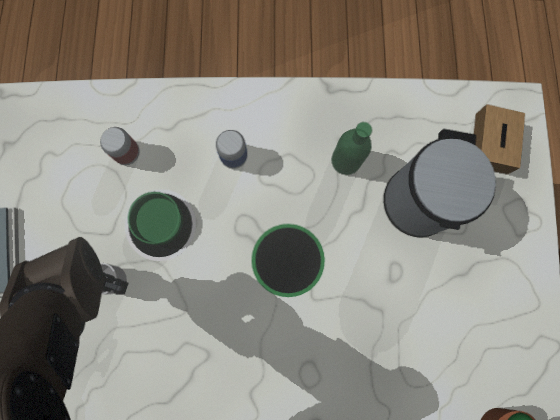

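The top view shows the green ring empty, the dish untouched at (155,218) and the tub held at about (115,283), clear of everything. I'll set it down there.

Emit:
arm_command(
  steps=[
    [[0,0,0.012,0,-1],[0,0,0.008,0,-1],[0,0,0.003,0,-1],[0,0,0.002,0,-1],[0,0,0,0,-1]],
  ],
)

```text
t: 5.85
position: [0.451, 0.27, 0.0424]
ee_rot: [0.461, 3.107, 0.0]
contact_force: [0.2, 0.2, -0.2]
opening: 0.067
grip_force: 67.3
```

Emit:
arm_command(
  steps=[
    [[0,0,0.002,0,-1],[0,0,0.001,0,-1],[0,0,0,0,-1]],
  ],
)

```text
t: 6.15
position: [0.451, 0.2699, 0.0395]
ee_rot: [0.461, 3.107, 0.0]
contact_force: [-0.3, -0.5, 1.3]
opening: 0.0673
grip_force: 67.4
```

Emit:
arm_command(
  steps=[
    [[0,0,0,0,1],[0,0,0,0,1],[0,0,0,0,1],[0,0,0,0,1],[0,0,0,0,1]],
  ],
)

```text
t: 6.65
position: [0.4509, 0.2699, 0.0393]
ee_rot: [-0.461, -3.108, -0.0]
contact_force: [0.2, -0.0, 0.7]
opening: 0.0854
grip_force: 0.0
```

Emit:
arm_command(
  steps=[
    [[0,0,-0.015,0,1],[0,0,-0.03,0,1],[0,0,-0.04,0,1],[0,0,-0.045,0,1],[0,0,-0.04,0,1]],
  ],
)

```text
t: 7.15
position: [0.4507, 0.2699, 0.2114]
ee_rot: [0.461, 3.107, 0.001]
contact_force: [1.1, -0.5, -0.9]
opening: 0.0853
grip_force: 0.0
```

Run:
```python
from h import *
tool([.587,.166,.15])
c=cam("wrist"); cv2.imwrite("pics/w3.png",c["pixels"][:,:,::-1])
print(proj(c,[[.587,.166,.055],[.578,.166,0],[.451,.27,.08]]).round())
```

```text
t 7.15 pos [0.4507 0.2699 0.2114] y-axis deg 73.11 F [ 1.07 -0.53 -0.94] open 0.0853
tool shift [-0.1606 -0.0598  0.0614]
[[222. 328.]
 [227. 296.]
 [274. 200.]]
```

View pics/w3.png

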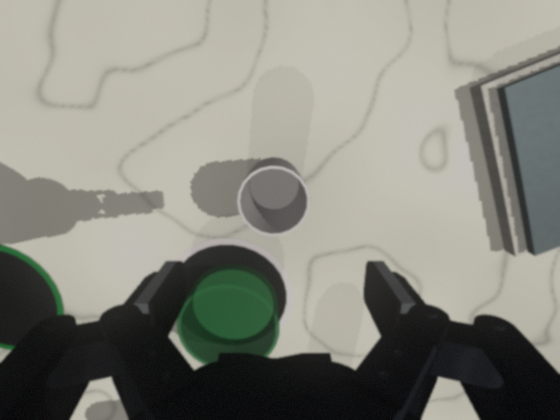

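The tub stands at (273,200), as predicted. The dish rim looks centred near (228,316) and my prediction was (222,328), so I'll measure it with more care.

Run:
```python
from h import *
f=lambda v:np.round(v,4)
def dish(c,lo,box):
    hsv=cv2.cvtColor(c["pixels"],cv2.COLOR_RGB2HSV); x0,y0,x1,y1=box
    m=np.zeros(hsv.shape[:2],np.uint8); m[y0:y1,x0:x1]=cv2.inRange(hsv[y0:y1,x0:x1],lo,(90,255,255))
    C=max(cv2.findContours(m,cv2.RETR_EXTERNAL,cv2.CHAIN_APPROX_NONE)[0],key=cv2.contourArea).reshape(-1,2)
    print("box",C.min(0),C.max(0)); return C
c=cam("wrist"); C=dish(c,(40,60,40),(165,230,300,372))
for k,(a) in {"rim low half":C[C[:,1]>325]}.items(): print(k,[f(v) for v in circ(toplane(c,a,.055))])
floor=C[C[:,1]<290]; print("floor top (z .006)",[f(v) for v in circ(toplane(c,floor,.006))])
c=cam("top"); C=dish(c,(40,40,30),(120,180,200,260))
cv2.imwrite("pics/c4.png",cv2.resize(c["pixels"][180:265,115:205,::-1],None,fx=6,fy=6,interpolation=cv2.INTER_NEAREST))
print("top rim upper",[f(v) for v in circ(toplane(c,C[C[:,1]<205],.055))],[f(v) for v in circ(toplane(c,C,.055))])
hull=cv2.convexHull(C).reshape(-1,2); (x,y),r=cv2.minEnclosingCircle(C); print("enclosing",x,y,r,f(toplane(c,[(x,y)],.055)))
```

```text
box [175 260] [276 362]
rim low half [array([0.5889, 0.172 ]), np.float64(0.0576), np.float64(0.0003)]
floor top (z .006) [array([0.5891, 0.1726]), np.float64(0.0572), np.float64(0.0004)]
box [128 192] [182 244]
top rim upper [array([0.5856, 0.1698]), np.float64(0.0605), np.float64(0.0003)] [array([0.5866, 0.168 ]), np.float64(0.0601), np.float64(0.0008)]
enclosing 154.90554809570312 218.65847778320312 27.53846549987793 [[0.5849 0.1661]]
```

View pics/c4.png

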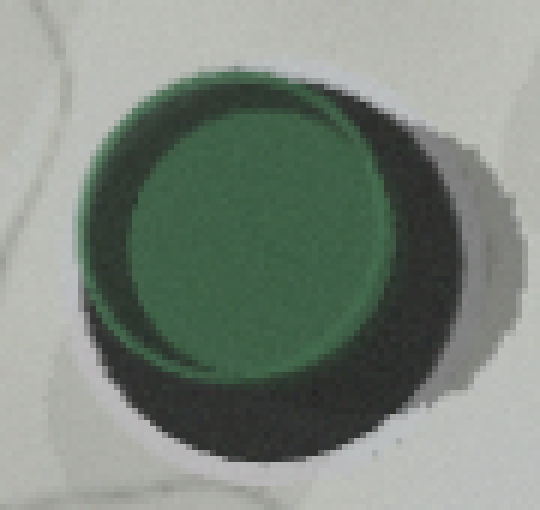

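The crop shows the rim circle cleanly, with the floor inside it. The two views agree that the dish is at about (0.587,0.169). I'll shut the fingers and enter slightly forward of its centre.

Emit:
arm_command(
  steps=[
    [[-0.04,-0.018,0.01,0,-1],[-0.04,-0.018,0.01,0,-1],[-0.04,-0.018,0.01,0,-1],[-0.04,-0.018,0.01,0,-1],[0,0,0,0,-1]],
  ],
)

```text
t: 7.8
position: [0.5852, 0.1511, 0.1659]
ee_rot: [-0.467, -3.104, 0.002]
contact_force: [-0.9, 0.0, -0.5]
opening: 0.0125
grip_force: 0.0
```

Emit:
arm_command(
  steps=[
    [[0,0,0,0,-1],[0,0,0,0,-1],[0,0,0,0,-1]],
  ],
)

```text
t: 8.1
position: [0.5823, 0.1554, 0.1693]
ee_rot: [-0.459, -3.108, -0.0]
contact_force: [0.7, -0.4, -0.8]
opening: 0.0
grip_force: 0.0
```

Run:
```python
from h import *
tool([.587-.015*.29,.169-.015*.957,.02])
```

```text
t 8.1 pos [0.5823 0.1554 0.1693] y-axis deg 73.18 F [ 0.73 -0.43 -0.84] open 0.0
tool shift [-0.0006 -0.0007  0.1493]
```

Emit:
arm_command(
  steps=[
    [[0,0,0.03,0,-1],[0,0,0.04,0,-1],[0,0,0.04,0,-1],[0,0,0.025,0,-1],[0,0,0.01,0,-1]],
  ],
)

```text
t: 8.6
position: [0.5817, 0.1552, 0.0223]
ee_rot: [-0.459, -3.105, 0.001]
contact_force: [-0.4, -0.4, -0.8]
opening: -0.0003
grip_force: 0.0
```

Emit:
arm_command(
  steps=[
    [[0,0,0,0,-1],[0,-0.003,0.002,0,-1],[0,-0.003,0,0,-1],[0,-0.003,0,0,-1],[0,-0.002,0,0,-1]],
  ],
)

```text
t: 9.1
position: [0.5801, 0.1437, 0.0231]
ee_rot: [0.462, 3.106, 0.001]
contact_force: [-0.2, 0.1, 0.0]
opening: 0.0002
grip_force: 0.0
```

Emit:
arm_command(
  steps=[
    [[0,-0.002,0,0,-1],[0,-0.002,0,0,-1],[0,-0.002,0,0,-1],[0,-0.002,0,0,-1],[0,-0.002,0,0,-1]],
  ],
)

```text
t: 9.6
position: [0.5769, 0.1343, 0.0222]
ee_rot: [-0.461, -3.107, -0.0]
contact_force: [0.6, 0.4, -0.5]
opening: -0.0
grip_force: 0.0
```

Emit:
arm_command(
  steps=[
    [[0,-0.002,0,0,-1],[0,-0.002,0,0,-1],[0,-0.002,0,0,-1],[0,-0.002,0,0,-1],[0,-0.002,0,0,-1]],
  ],
)

```text
t: 10.1
position: [0.574, 0.1248, 0.0223]
ee_rot: [0.461, 3.107, 0.0]
contact_force: [0.2, 1.8, -0.3]
opening: 0.0001
grip_force: 0.9
```

Run:
```python
from h import *
tool([.496-.038*.29,-.133-.038*.957,.02])
c=cam("wrist"); cv2.imwrite("pics/w5.png",c["pixels"][:,:,::-1])
```

```text
t 10.1 pos [0.574  0.1248 0.0223] y-axis deg 73.11 F [ 0.23  1.78 -0.33] open 0.0001
tool shift [-2.000e-04 -3.073e-01  2.300e-03]
```

View pics/w5.png

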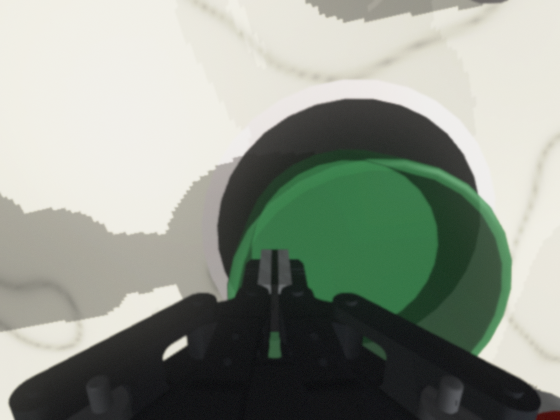

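The fingers are inside the dish, touching its front wall at about 1.8 N, with the rim visible around (370,280). I'll start the tow gently.

Emit:
arm_command(
  steps=[
    [[0,-0.002,0,0,-1],[0,-0.002,0,0,-1],[0,-0.003,0,0,-1],[0,-0.003,0,0,-1],[0,-0.003,0,0,-1]],
  ],
)

```text
t: 10.65
position: [0.5702, 0.1122, 0.0223]
ee_rot: [0.462, 3.107, 0.0]
contact_force: [0.9, 2.0, -1.1]
opening: 0.0002
grip_force: 0.8
```

Emit:
arm_command(
  steps=[
    [[0,-0.003,0,0,-1],[0,-0.004,0,0,-1],[0,-0.004,0,0,-1],[0,-0.004,0,0,-1],[0,-0.004,0,0,-1]],
  ],
)

```text
t: 11.15
position: [0.5647, 0.0939, 0.0223]
ee_rot: [0.462, 3.107, 0.0]
contact_force: [-0.1, 1.7, -0.9]
opening: -0.0001
grip_force: 0.8
```

Run:
```python
from h import *
tool([.496-.045*.29,-.133-.045*.957,.022])
```

```text
t 11.15 pos [0.5647 0.0939 0.0223] y-axis deg 73.1 F [-0.11  1.72 -0.91] open -0.0001
tool shift [-2.000e-04 -2.821e-01  3.000e-04]
```

The pull is steady at about 1.7 N, so I'll keep going.

Emit:
arm_command(
  steps=[
    [[0,-0.004,0,0,-1],[0,-0.005,0,0,-1],[0,-0.005,0,0,-1],[0,-0.005,0,0,-1],[0,-0.005,0,0,-1]],
  ],
)

```text
t: 11.65
position: [0.5577, 0.0709, 0.0223]
ee_rot: [0.462, 3.107, 0.0]
contact_force: [0.9, 2.4, -1.1]
opening: -0.0001
grip_force: 0.8
```

Emit:
arm_command(
  steps=[
    [[0,-0.005,0,0,-1],[0,-0.005,0,0,-1],[0,-0.005,0,0,-1],[0,-0.005,0,0,-1],[0,-0.005,0,0,-1]],
  ],
)

```text
t: 12.15
position: [0.5504, 0.047, 0.0223]
ee_rot: [0.461, 3.107, 0.0]
contact_force: [-0.1, 1.0, -1.0]
opening: 0.0001
grip_force: 0.8
```

Emit:
arm_command(
  steps=[
    [[0,-0.005,0,0,-1],[0,-0.005,0,0,-1],[0,-0.005,0,0,-1],[0,-0.005,0,0,-1],[0,-0.005,0,0,-1]],
  ],
)

```text
t: 12.65
position: [0.5431, 0.0231, 0.0223]
ee_rot: [0.461, 3.108, 0.0]
contact_force: [0.4, 2.1, -1.3]
opening: 0.0001
grip_force: 0.8
```

Emit:
arm_command(
  steps=[
    [[0,-0.005,0,0,-1],[0,-0.005,0,0,-1],[0,-0.005,0,0,-1],[0,-0.005,0,0,-1],[0,-0.005,0,0,-1]],
  ],
)

```text
t: 13.15
position: [0.5359, -0.0009, 0.0223]
ee_rot: [0.461, 3.107, 0.0]
contact_force: [1.1, 1.5, -1.4]
opening: -0.0003
grip_force: 0.8
```

Emit:
arm_command(
  steps=[
    [[0,-0.005,0,0,-1],[0,-0.005,0,0,-1],[0,-0.005,0,0,-1],[0,-0.005,0,0,-1],[0,-0.005,0,0,-1]],
  ],
)

```text
t: 13.65
position: [0.5286, -0.0248, 0.0223]
ee_rot: [0.461, 3.108, 0.0]
contact_force: [1.0, 1.8, -0.7]
opening: -0.0001
grip_force: 0.8
```

Emit:
arm_command(
  steps=[
    [[0,-0.005,0,0,-1],[0,-0.005,0,0,-1],[0,-0.005,0,0,-1],[0,-0.005,0,0,-1],[0,-0.005,0,0,-1]],
  ],
)

```text
t: 14.15
position: [0.5214, -0.0487, 0.0223]
ee_rot: [0.461, 3.108, 0.0]
contact_force: [0.9, 1.5, -1.0]
opening: 0.0004
grip_force: 0.8
```

Emit:
arm_command(
  steps=[
    [[0,-0.005,0,0,-1],[0,-0.005,0,0,-1],[0,-0.005,0,0,-1],[0,-0.005,0,0,-1],[0,-0.005,0,0,-1]],
  ],
)

```text
t: 14.65
position: [0.5141, -0.0726, 0.0223]
ee_rot: [-0.461, -3.108, -0.0]
contact_force: [0.3, 1.5, -0.5]
opening: -0.0
grip_force: 0.8
```

Emit:
arm_command(
  steps=[
    [[0,-0.005,0,0,-1],[0,-0.005,0,0,-1],[0,-0.005,0,0,-1],[0,-0.005,0,0,-1],[0,-0.005,0,0,-1]],
  ],
)

```text
t: 15.15
position: [0.5068, -0.0965, 0.0223]
ee_rot: [0.461, 3.108, 0.0]
contact_force: [-0.4, 2.2, -0.4]
opening: -0.0002
grip_force: 0.8
```

Emit:
arm_command(
  steps=[
    [[0,-0.005,0,0,-1],[0,-0.005,0,0,-1],[0,-0.005,0,0,-1],[0,-0.005,0,0,-1],[0,-0.005,0,0,-1]],
  ],
)

```text
t: 15.65
position: [0.4996, -0.1205, 0.0223]
ee_rot: [0.461, 3.108, 0.0]
contact_force: [0.4, 1.8, -0.2]
opening: -0.0003
grip_force: 0.8
```

Emit:
arm_command(
  steps=[
    [[0,-0.005,0,0,-1],[0,-0.005,0,0,-1],[0,-0.004,0,0,-1],[0,-0.003,0,0,-1],[0,-0.002,0,0,-1]],
  ],
)

```text
t: 16.15
position: [0.4941, -0.1385, 0.0223]
ee_rot: [0.462, 3.107, 0.0]
contact_force: [0.8, 1.4, -1.1]
opening: -0.0001
grip_force: 0.9
```

Run:
```python
from h import *
tool([.496-.045*.29,-.133-.045*.957,.022])
c=cam("top"); cv2.imwrite("pics/top6.png",cv2.resize(c["pixels"][190:310,220:370,::-1],None,fx=5,fy=5,interpolation=cv2.INTER_NEAREST))
w=cam("wrist"); cv2.imwrite("pics/w6.png",w["pixels"][:,:,::-1])
```

```text
t 16.15 pos [ 0.4941 -0.1385  0.0223] y-axis deg 73.1 F [ 0.83  1.35 -1.07] open -0.0001
tool shift [-0.0002 -0.0392  0.0003]
```

View pics/top6.png

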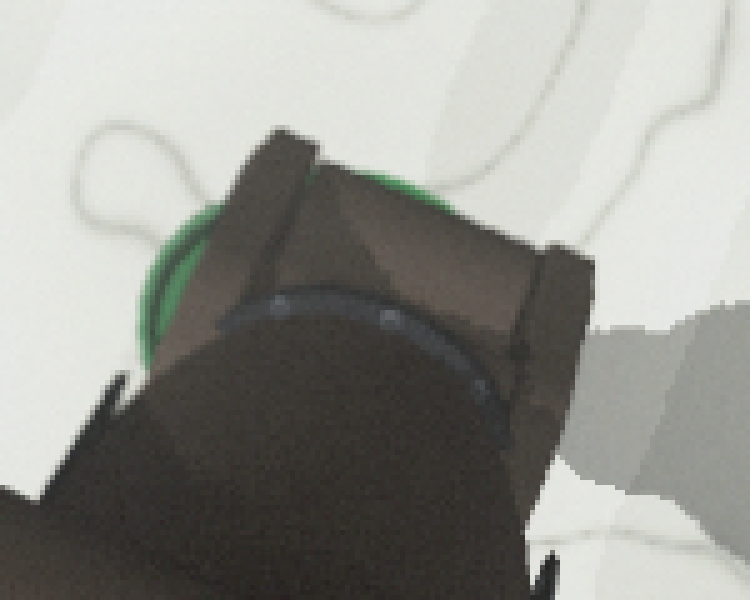

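The arm hides the dish in the top view, with only its left rim visible at about crop (170,290). I'll tow the remaining estimated 39 mm, back off, lift clear and then measure.

Emit:
arm_command(
  steps=[
    [[0,-0.002,0,0,-1],[0,-0.003,0,0,-1],[0,-0.003,0,0,-1],[0,-0.004,0,0,-1],[0,-0.004,0,0,-1]],
  ],
)

```text
t: 16.75
position: [0.4894, -0.1539, 0.0223]
ee_rot: [0.461, 3.107, 0.0]
contact_force: [-0.1, 2.1, 0.8]
opening: -0.0
grip_force: 1.0
```

Emit:
arm_command(
  steps=[
    [[0,-0.004,0,0,-1],[0,-0.004,0,0,-1],[0,-0.004,0,0,-1],[0,-0.004,0,0,-1],[0,-0.003,0,0,-1]],
  ],
)

```text
t: 17.25
position: [0.4839, -0.1721, 0.0223]
ee_rot: [0.462, 3.107, 0.0]
contact_force: [0.5, 2.3, 0.0]
opening: 0.0001
grip_force: 1.1
```

Emit:
arm_command(
  steps=[
    [[0,-0.002,0,0,-1],[0,-0.001,0,0,-1],[0,0,0,0,-1],[0,0.01,0,0,-1],[0,0.015,0,0,-1]],
  ],
)

```text
t: 17.75
position: [0.4906, -0.1503, 0.0223]
ee_rot: [0.463, 3.107, -0.0]
contact_force: [0.9, 1.0, 0.6]
opening: 0.0001
grip_force: 0.0
```

Emit:
arm_command(
  steps=[
    [[0,0,-0.02,0,-1],[0,0,-0.04,0,-1],[0,0,-0.05,0,-1],[0,0,-0.04,0,-1],[0,0,0,0,-1]],
  ],
)

```text
t: 18.25
position: [0.4924, -0.1502, 0.1772]
ee_rot: [0.458, 3.1, -0.004]
contact_force: [0.6, -1.0, -0.7]
opening: -0.0001
grip_force: 0.0
```

Emit:
arm_command(
  steps=[
    [[0.018,0.037,0,0,1],[0.018,0.037,0,0,1],[0.018,0.037,0,0,1],[0.018,0.037,0,0,1],[0.018,0.037,0,0,1]],
  ],
)

```text
t: 18.75
position: [0.4571, 0.0549, 0.1718]
ee_rot: [-0.461, -3.107, 0.0]
contact_force: [0.8, 0.4, 0.3]
opening: 0.072
grip_force: 0.0
```

Run:
```python
from h import *
f=lambda v:np.round(v,4)
tool([.451,.27,.20])
c=cam("top"); hsv=cv2.cvtColor(c["pixels"],cv2.COLOR_RGB2HSV)
# white ring disc, now empty
b=cv2.inRange(hsv,(0,0,0),(180,255,75)); b=cv2.morphologyEx(b,cv2.MORPH_OPEN,np.ones((3,3)))
_,l,s,ce=cv2.connectedComponentsWithStats(b); k=l[228,160]; print("white",s[k])
C=max(cv2.findContours((l==k).astype(np.uint8),cv2.RETR_EXTERNAL,cv2.CHAIN_APPROX_NONE)[0],key=len).reshape(-1,2)
print([f(v) for v in circ(toplane(c,C,0))])
# dish
for (u,v) in proj(c,[[.496,-.133,.055]]): print("dish rim expected px if centred",u,v)
x=c["pixels"][190:310,220:370,::-1]; cv2.imwrite("pics/top7.png",cv2.resize(x,None,fx=5,fy=5,interpolation=cv2.INTER_NEAREST))
```

```text
t 18.75 pos [0.4571 0.0549 0.1718] y-axis deg 73.14 F [0.8  0.37 0.33] open 0.072
tool shift [ 0.0682  0.2041 -0.0282]
white [   58   194   169   226 19107]
[array([0.3676, 0.2598]), np.float64(0.2438), np.float64(0.0185)]
dish rim expected px if centred 288.5808902054804 258.55244837519285
```

View pics/top7.png

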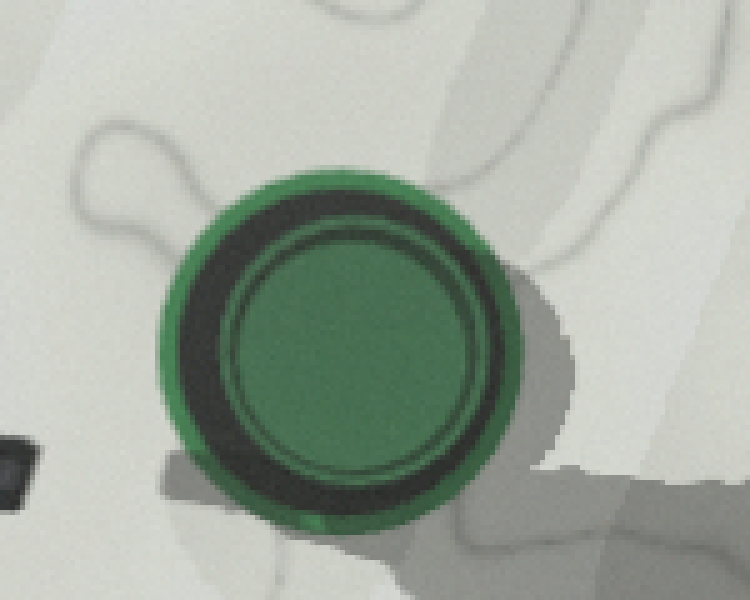

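The dish rim is centred at about (291,260) in full-image pixels. Exact centring would be (288.6,258.6), so it is about 6 mm off, well inside the ring. Now for the tub.

Emit:
arm_command(
  steps=[
    [[0.0137,0.0408,0,0,1],[0.0137,0.0408,0,0,1],[0.0137,0.0408,0,0,1],[0.0137,0.0408,0,0,1],[0.0134,0.0408,0,0,1]],
  ],
)

```text
t: 19.3
position: [0.4509, 0.27, 0.1717]
ee_rot: [-0.46, -3.107, 0.001]
contact_force: [0.5, -0.4, 0.3]
opening: 0.0853
grip_force: 0.0
```

Run:
```python
from h import *
tool([.451,.27,.039])
```

```text
t 19.3 pos [0.4509 0.27   0.1717] y-axis deg 73.16 F [ 0.47 -0.41  0.35] open 0.0853
tool shift [-2.000e-04  1.000e-04  1.327e-01]
```

Emit:
arm_command(
  steps=[
    [[0,0,0.03,0,1],[0,0,0.04,0,1],[0,0,0.035,0,1],[0,0,0.02,0,1],[0,0,0.007,0,1]],
  ],
)

```text
t: 19.8
position: [0.4504, 0.2678, 0.0379]
ee_rot: [-0.46, -3.104, 0.003]
contact_force: [-0.5, 0.6, -0.1]
opening: 0.0857
grip_force: 0.0
```

Emit:
arm_command(
  steps=[
    [[0,0,0,0,1],[0,0,0,0,-1],[0,0,0,0,-1],[0,0,0,0,-1],[0,0,0,0,-1]],
  ],
)

```text
t: 20.3
position: [0.4525, 0.2679, 0.0419]
ee_rot: [0.461, 3.105, 0.002]
contact_force: [-1.9, 1.7, 7.5]
opening: 0.067
grip_force: 65.9
```

Run:
```python
from h import *
tool([.451,.27,.039])
c=cam("top"); hsv=cv2.cvtColor(c["pixels"],cv2.COLOR_RGB2HSV)
b=np.zeros(hsv.shape[:2],np.uint8); b[190:262,122:200]=cv2.inRange(hsv[190:262,122:200],(0,0,0),(180,255,80))
C=max(cv2.findContours(b,cv2.RETR_EXTERNAL,cv2.CHAIN_APPROX_NONE)[0],key=len).reshape(-1,2)
print(C.min(0),C.max(0),circ(toplane(c,C,0)))
```

```text
t 20.3 pos [0.4525 0.2679 0.0419] y-axis deg 73.1 F [-1.95  1.67  7.51] open 0.067
tool shift [0.0021 0.0016 0.0029]
[129 194] [191 256] (array([0.57827462, 0.16756453]), np.float64(0.07362408759159074), np.float64(0.0004326976372450858))
```

Emit:
arm_command(
  steps=[
    [[0,0,-0.01,0,-1],[0,0,-0.02,0,-1],[0,0,-0.03,0,-1],[0,0,-0.03,0,-1],[0,0,0,0,-1]],
  ],
)

```text
t: 20.85
position: [0.4535, 0.2681, 0.1348]
ee_rot: [0.46, 3.102, 0.006]
contact_force: [-0.3, -0.2, -0.4]
opening: 0.0669
grip_force: 66.9
```

Emit:
arm_command(
  steps=[
    [[-0.0376,-0.0149,0,0,-1],[-0.0376,-0.0149,0,0,-1],[-0.0376,-0.0149,0,0,-1],[-0.0376,-0.0149,0,0,-1],[0,0,0,0,-1]],
  ],
)

```text
t: 21.35
position: [0.5818, 0.1638, 0.1305]
ee_rot: [0.467, 3.104, 0.001]
contact_force: [-0.9, 0.5, -1.5]
opening: 0.0667
grip_force: 67.0
```

Emit:
arm_command(
  steps=[
    [[0,0,0,0,-1],[0,0,0.03,0,-1],[0,0,0.03,0,-1],[0,0,0.02,0,-1],[0,0,0,0,-1]],
  ],
)

```text
t: 21.85
position: [0.5764, 0.1674, 0.0482]
ee_rot: [-0.459, -3.103, 0.002]
contact_force: [-0.3, 0.0, -0.2]
opening: 0.067
grip_force: 67.1
```

Run:
```python
from h import *
tool([.578,.1675,.041])
```

```text
t 21.85 pos [0.5764 0.1674 0.0482] y-axis deg 73.18 F [-0.32  0.02 -0.18] open 0.067
tool shift [-0.0015  0.0006  0.0072]
```

Emit:
arm_command(
  steps=[
    [[-0.001,0,0.003,0,-1],[0,0,0.002,0,-1],[0,0,0.002,0,-1],[0,0,0,0,-1],[0,0,0,0,-1]],
  ],
)

```text
t: 22.35
position: [0.5797, 0.1665, 0.0437]
ee_rot: [0.461, 3.107, 0.0]
contact_force: [-0.4, -0.0, -0.0]
opening: 0.0669
grip_force: 67.1
```

Emit:
arm_command(
  steps=[
    [[0,0,0.001,0,-1],[0,0,0.001,0,-1],[0,0,0.0005,0,-1],[0,0,0,0,-1],[0,0,0,0,-1]],
  ],
)

```text
t: 22.85
position: [0.5799, 0.1665, 0.0419]
ee_rot: [0.461, 3.106, 0.001]
contact_force: [-1.7, 0.0, 10.7]
opening: 0.0669
grip_force: 68.0
```

The tub is down with 10.7 N of contact. I'll release it and retreat upward.

Emit:
arm_command(
  steps=[
    [[0,0,-0.0005,0,1],[0,0,0,0,1],[0,0,0,0,1],[0,0,0,0,1],[0,0,0,0,1]],
  ],
)

```text
t: 23.35
position: [0.5796, 0.1665, 0.0412]
ee_rot: [-0.461, -3.107, -0.0]
contact_force: [0.7, 0.2, 0.5]
opening: 0.0854
grip_force: 0.0
```

Emit:
arm_command(
  steps=[
    [[0,0,-0.015,0,1],[0,0,-0.03,0,1],[0,0,-0.04,0,1],[0,0,-0.045,0,1],[0,0,-0.03,0,1]],
  ],
)

```text
t: 23.85
position: [0.5799, 0.1665, 0.2056]
ee_rot: [0.461, 3.104, 0.002]
contact_force: [0.0, 0.0, -0.1]
opening: 0.0853
grip_force: 0.0
```

Emit:
arm_command(
  steps=[
    [[0.045,0.01,0,0,1],[0.045,0.01,0,0,1],[0.03,0.01,0,0,1],[0,0,0,0,1],[0,0,0,0,1]],
  ],
)

```text
t: 24.35
position: [0.4735, 0.2304, 0.2025]
ee_rot: [0.459, 3.106, 0.001]
contact_force: [0.7, -0.1, -1.0]
opening: 0.0853
grip_force: 0.0
```

Run:
```python
from h import *
tool([.5,.2,.2])
w=cam("wrist"); hsv=cv2.cvtColor(w["pixels"],cv2.COLOR_RGB2HSV)
print("expected rim",proj(w,[[.58,.1665,.08],[.58,.1665,0]]).round())
m=cv2.inRange(hsv,(0,0,0),(180,255,80))
c=cam("top"); h=cv2.cvtColor(c["pixels"],cv2.COLOR_RGB2HSV)
print("top expected",proj(c,[[.58,.1665,.08]]).round(1))
t=np.zeros(h.shape[:2],np.uint8); t[195:255,128:192]=cv2.inRange(h[195:255,128:192],(0,0,75),(180,60,255))
n,l,s,ce=cv2.connectedComponentsWithStats(t); print([(s[i].tolist(),ce[i].round(1).tolist()) for i in range(1,n) if s[i,4]>100])
for nm,p,z in [("can_a",(115,137),.115),("can_b",(231,139),.115)]: print(nm,c["pixels"][p[1],p[0]])
# compare cans and bottle with the first top picture
a=cv2.imread("pics/top0.png")[:,:,::-1]; d=cv2.absdiff(a,c["pixels"]).max(2)
for nm,(x0,y0,x1,y1) in {"can_a":(98,124,140,168),"can_b":(214,126,250,170),"bottle":(330,120,375,176)}.items(): print(nm,"diff",d[y0:y1,x0:x1].mean().round(1),d[y0:y1,x0:x1].max())
# dish once more
g=np.zeros(h.shape[:2],np.uint8);
```

```text
t 24.35 pos [0.4735 0.2304 0.2025] y-axis deg 73.18 F [ 0.74 -0.11 -1.04] open 0.0853
tool shift [-0.0342 -0.0215  0.0025]
expected rim [[244. 317.]
 [250. 278.]]
top expected [[152.  219.3]]
[([128, 195, 23, 60, 418], [133.4, 222.4]), ([172, 195, 20, 26, 176], [185.8, 201.6]), ([137, 205, 37, 33, 920], [154.6, 221.5]), ([171, 229, 21, 26, 188], [185.4, 247.4])]
can_a [155 158 159]
can_b [151 153 156]
can_a diff 6.4 13
can_b diff 6.4 14
bottle diff 5.4 13
```

The tub is upright where expected, and the cans and bottle haven't moved. I'll hand the job in.

```bash
python3 -c "
from plant import order
print(order.job_done())"
```

```text
the job is handed in; nothing more can be done
None
```

The job is handed in (no verdict came back): I measured the dish about 6 mm from the green ring's centre, I set the tub upright within about 3 mm of the white ring's centre, and the bottle and cans did not move.

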